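# Feed a walnut hook through the flap of a UV curing cabinet

### The arm

A 6-joint arm with a two-finger parallel gripper is mounted at the origin on the work surface. World frame = base frame: x ahead of the robot, y to its left, z up, the work surface at z = 0. Lengths are in m, angles in rad, forces in N, time in s.
With the tool pointing down it reaches from about 0.375 to 0.75 m from the base axis. Payload 9 kg.
Tool frame: the origin (TCP) lies between the finger pads; the fingertips stand 19 mm ahead of it and the grasp point (between the pads) is the TCP (robot.tips_ahead is the distance from the TCP to the fingertips, in m); y points along the fingers, z is the direction in which the jaws open and shut, and the axes are right-handed (so a half turn about y gives the same grasp; the last joint's range is limited). The gripper opens to 85 mm and grips with 20 to 120 N. Pads are 22 mm wide; open, the fingers measure 114 mm over their backs; the gripper's body (76 mm by 85 mm) begins 54 mm behind the grasp point. The pads swing forward as they close: fully open they stand 13 mm farther back than shut.
Start: joints at [-1.529, 0.104, 0.097, 1.564, 0, 1.353], TCP at [0.154, -0.58, 0.25] pointing down, gripper open.
Joint ranges: [-2.99, 2.99], [-0.84, 1.86], [-1.1, 1.16], [-1.84, 2.11], [-1.51, 1.56], [-3.14, 3.14]. Speed limits (rad/s): [2.22, 2.22, 2.57, 3.14, 3.14, 3.14].

### API

Orientations are given as [roll, pitch, yaw] about the fixed x, y, z axes, in that order (R = Rz(yaw) Ry(pitch) Rx(roll)).
In Python, from bench import read_state, grab_frame, camera_model, ticket, robot gives the robot as it stands.
- The arm moves only by the shell command python3 -m creep 'ROWS' [FORCE]. ROWS is a JSON object of lists of equal length, an entry for each row: "offset": the shift along the tool's x, y, z as a fraction of full scale, a list of three; "turn": the turn about the tool's y as a fraction of full scale; "jaw": the gripper command: -1 is shut, 1 is fully open, values between are in proportion. In form: {"offset": [[dx, dy, dz], ...], "turn": [turn, ...], "jaw": [jaw, ...]}. A call has 1 to 5 rows; each row is the pose to reach, as a shift and turn from the pose commanded when the call began, along the tool's axes at that moment; what a row does not reach only later rows make up. Full scale, the value 1, is 0.5 m for a shift and 0.5 rad for a turn. A row lasts 1/8 s, in which the tool goes at most 62.5 mm and 10.7 degrees, less where a joint would pass 70% of its speed; a pose out of reach is approached as far as the arm can. A call with a number of a shift or a turn outside -1 to 1 is refused whole. A call with a gripper value outside its range is refused whole. The fingers move at their own pace and stop on an object; FORCE is the grip in N (left out, the last holds). Time passes only in rows, so rows that repeat a pose let the fingers close. It gives the time, the measured TCP pose, the force and the opening at its end, in the units of the state.
- read_state(): the state, without advancing time (a new reading comes with each control period).
- grab_frame(name): name is "scene" or "top" or "wrist"; returns the picture (480x640x3 uint8, red, green, blue); there is no depth.
- camera_model(name): a dict with "K" (3x3 intrinsics, pixels), "R" (3x3) and "t" (3): a world point X has camera coordinates R X + t. Camera axes: x right, y down, z forward; pixel columns grow to the right and rows downward; lengths in m; the calibration is good to about 2 mm. A picture is of the moment at which its call begins: read the wrist's pose just before it. camera_model takes no time and is no camera call; for the wrist camera it gives the pose at the moment of the call.
- ticket.job_done(): hands the job in, once; it reports no verdict.
The state is a dict: "t": time; "q": joint angles; "qvel": joint speeds; "joint_efforts": joint torques, N m; "position": TCP position; "tool_rot": TCP orientation; "contact_force": force on the tool from outside, world axes, zero at the start; "ft_torque": the same for the moment, N m; "width": finger opening in m.
Only numpy, scipy, OpenCV 4.12 (cv2) and the standard library are available. Lean on these libraries where they do the work, as an engineer would, in place of code of your own. Each camera call takes 0.05 s, during which the arm holds its last target.

### The job

Load the walnut hook that lies on the infeed tray into the UV curing cabinet: push it steadily with the fingertips, never picking it up, along the tray and in through the hanging yellow flap until it runs down the rollers inside, then draw back so that the flap swings shut. Once the flap is shut, press the green start button fully down and let go. Leave the red stop button and everything else on the bench alone.

Things in the scene. Friction and masses are not known exactly. Their poses are not given: they have to be found in the camera images.
- mouth (a point): Mouth of the white UV curing cabinet: middle of its entrance at the level of the flat infeed tray (85 mm above the bench), directly under the hanging flap. Its x axis points level into the cabinet along the lane, y left, z up. The entrance is 126 mm wide and 59 mm clear in height, from the tray to the hinge rod. The flat tray goes on 16 mm inside the mouth, then the rollers begin.
- tray_end (a point): Middle of the outer end of the flat aluminium infeed tray, which runs from here 240 mm to the mouth and is 230 mm wide; same axes as the mouth. White guide strips, 14 mm high, stand on it and narrow from 216 mm apart at this end to 126 mm apart over the last 30 mm before the mouth.
- lintel (a point): Top of the lintel over the mouth, 70 mm above the tray. The amber throat roof runs level from it 80 mm inwards to the housing, 290 mm wide, whose top is 98 mm above the tray and has an amber window.
- roller_first (a point): Top of the first roller, 30 mm inside the mouth, level with the tray. 11 free-turning steel rollers (18 mm diameter, 122 mm long) fall away from here at 12 degrees: a hook whose balance point is pushed past this point runs on by itself to the rubber stop at the low end, 295 mm inside the mouth.
- flap (a joint): Yellow light-shield flap (122 mm wide, 59 mm tall, 40 g) hanging from the hinge rod across the cabinet's mouth, its slippery black plastic lower edge 3 mm above the tray. 0 = hanging shut, grows (rad) as it is pushed inwards, to at most 1.35; it cannot open outwards. It swings shut by its own weight.
- flap_edge (a point): Middle of the black lower edge of the yellow flap, 59 mm below its hinge rod.
- piece_mid (a point): The walnut hook to be cured, lying flat on the infeed tray: dark wood, 110 x 92 mm, 22 mm thick, 120 g; this point is the centre of that outline, half-way up. Its x axis points from the straight 92 mm back edge (at x = -55 mm) to the curled hook end (x = +55 mm), which faces the flap; z is up. The balance point lies about 10 mm towards the back edge (x = -10 mm).
- start_top (a point): Centre of the top of the green start button (28 mm diameter, travel 6 mm downwards, 5 N when fully down) on the grey control pedestal to the left of the tray; 22 mm above the pedestal, whose top is 100 mm above the bench and which measures 120 x 76 mm.
- start (a joint): Travel of the green start button: 0 = up, 0.006 m = fully pressed; it springs back.
- stop_top (a point): Centre of the top of the red stop button (32 mm diameter, yellow collar) on the same pedestal, 64 mm further in along the lane's direction than the green one. Must not be pressed.
- stop (a joint): Travel of the red stop button: 0 = up, 0.006 m = fully pressed.
- jar: Glass jar of yellow wax, 80 mm diameter, 72 mm high, origin at its underside; to the right of the tray, standing on the bench beside the cabinet, must not be disturbed.
- stamp_a: Black and white self-inking stamp, 42 x 52 mm, 70 mm high, origin at its underside; to the right of the mouth, standing on the bench beside the cabinet, must not be disturbed.
- tin: Flat steel wax tin, 87 mm diameter, 30 mm high, origin at its underside; to the left of the tray, standing on the bench beside the cabinet, must not be disturbed.
- stamp_b: A second stamp of the same kind, on the left of the bench; must not be disturbed.
- carton: White carton 70 x 90 mm, 100 mm high, origin at its underside, on the left of the bench; must not be disturbed.
- hook_a: Lower of two stacked walnut hooks (each 22 mm thick) on the right of the bench, origin at its underside; must not be disturbed.
- hook_b: Upper of the two stacked walnut hooks; must not be disturbed.
- brush: Hand brush lying on the right of the bench, origin at its underside; must not be disturbed.
- piece: The same walnut hook; origin at the centre of its underside, axes as for the point half-way up.
Not all that is in view belongs to the job. Leave any blue or orange look-alike of the piece alone.

How it is judged:
On the way, in this order (a step that is already met when the one before it is completed fails the run):
1. the hook has pushed the flap open and is entering the mouth (value of joint flap above 0.3 rad and x of piece_mid in the frame of mouth above -0.05 m), for 0.05 s.
2. the whole hook is inside on the rollers and the flap has fallen shut behind it (x of piece_mid in the frame of mouth between 0.13 and 0.3 m and y of piece_mid in the frame of mouth between -0.07 and 0.07 m and z of piece_mid in the frame of mouth below 0.005 m and value of joint flap below 0.08 rad), for 0.2 s.
3. the green start button is pressed down with the flap shut (value of joint start above 0.0045 m and value of joint flap below 0.08 rad), for 0.05 s.
At the end, for the whole second after the job is handed in: The hook lies at rest and flat (within 20 degrees of level) on the roller lane, its centre 130 to 300 mm inside the mouth; the flap hangs shut (under 0.08 rad) and the start button, pressed at least 4.5 mm after the flap had shut, is up again (under 2 mm) (all of step 2 and linear speed of piece below 0.02 m/s and angle between piece_mid's own z axis and vertical below 0.35 rad and value of joint start below 0.002 m); the robot touches nothing.
It fails at once if the hook is lifted or carried (its centre more than 12 mm above where it lay) (z of piece_mid in the frame of mouth above 0.023 m).
It fails at once if the hook is shot or thrown in (faster than 0.7 m/s) (linear speed of piece above 0.7 m/s).
It fails at once if the hook is flipped over (angle between piece_mid's own z axis and vertical above 0.8 rad).
It fails at once if the red stop button is pressed (value of joint stop above 0.003 m).
It fails at once if another thing on the bench is disturbed (moved more than 20 mm) (distance of any of jar, stamp_a, tin, stamp_b, carton, hook_a, hook_b, brush from where it was at the start of the episode above 0.02 m).
It also fails if it takes over 48 s, if anything falls off the work surface, if the arm or the gripper's body presses on something with over 40 N, if the wrist force passes 120 N, or if a joint passes its speed limit or range.

## Working session

There is one attempt and no reset: what is moved stays moved. The work goes in short steps, Python scripts to look and compute and a shell command to move; the robot and the scene stay as the last step left them, time stands still between calls to the robot, and variables do not carry over. Pictures are saved under pics/ and viewed, and the job is handed in when it is done.

```bash
ls; mkdir -p pics; python3 - <<'E'
from bench import *
import cv2,numpy as np
s=read_state(); print({k:np.round(v,3).tolist() for k,v in s.items()}, robot.tips_ahead)
for n in ("scene","top"):
    f=grab_frame(n); cv2.imwrite(f"pics/{n}0.png",f[:,:,::-1]); c=camera_model(n); print(n,{k:np.round(v,3).tolist() for k,v in c.items()})
E
```

```text
pics
{'t': 0.0, 'q': [-1.529, 0.105, 0.096, 1.564, -0.0, 1.353], 'qvel': [0.001, -0.001, 0.001, 0.0, 0.0, 0.0], 'joint_efforts': [-0.0, -55.693, 50.365, 0.017, -0.0, -0.0], 'position': [0.154, -0.58, 0.25], 'tool_rot': [-1.572, 0.0, -2.882], 'contact_force': [0.028, 0.265, -0.595], 'ft_torque': [-0.028, -0.006, 0.063], 'width': 0.086} 0.019
scene {'K': [[542.387, 0.0, 310.477], [0.0, 542.387, 245.063], [0.0, 0.0, 1.0]], 'R': [[0.229, 0.973, 0.018], [0.561, -0.117, -0.82], [-0.796, 0.198, -0.572]], 't': [-0.098, -0.19, 1.725]}
top {'K': [[494.174, 0.0, 315.497], [0.0, 494.174, 244.284], [0.0, 0.0, 1.0]], 'R': [[-0.01, -1.0, 0.008], [-0.998, 0.009, -0.066], [0.066, -0.009, -0.998]], 't': [0.005, 0.491, 1.256]}
```

View pics/scene0.png

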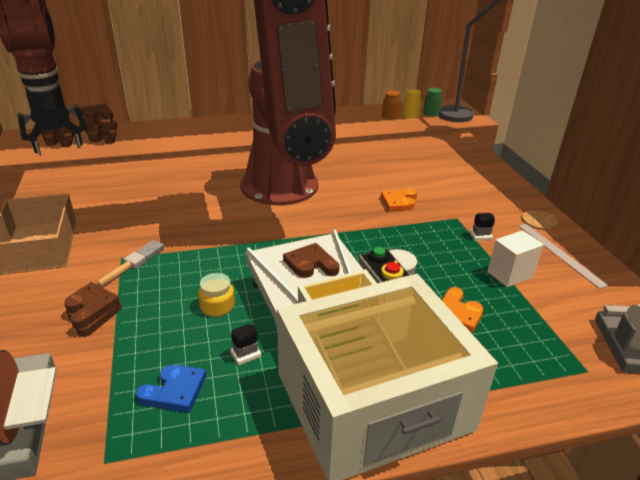

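View pics/top0.png

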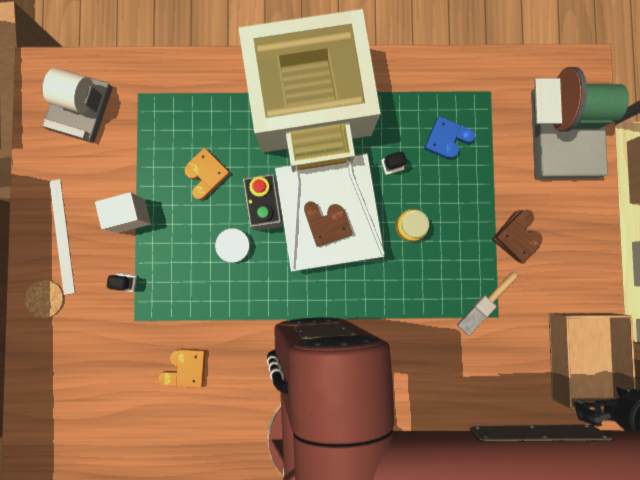

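The scene shows the walnut hook on the white tray in front of the cabinet (top px ≈ 327,224). The look-alikes are the stacked walnut pair at (518,237), a blue hook at (450,138) and orange ones at (207,173) and (185,368). Only the one at (327,224) is dark wood lying flat on the tray, so I'll check it in an enlarged crop.

```bash
python3 - <<'E'
import cv2
f=cv2.imread("pics/top0.png")[110:280,230:430]
cv2.imwrite("pics/crop0.png",cv2.resize(f,None,fx=3.5,fy=3.5,interpolation=cv2.INTER_CUBIC))
E
```

```text
(no output)
```

View pics/crop0.png

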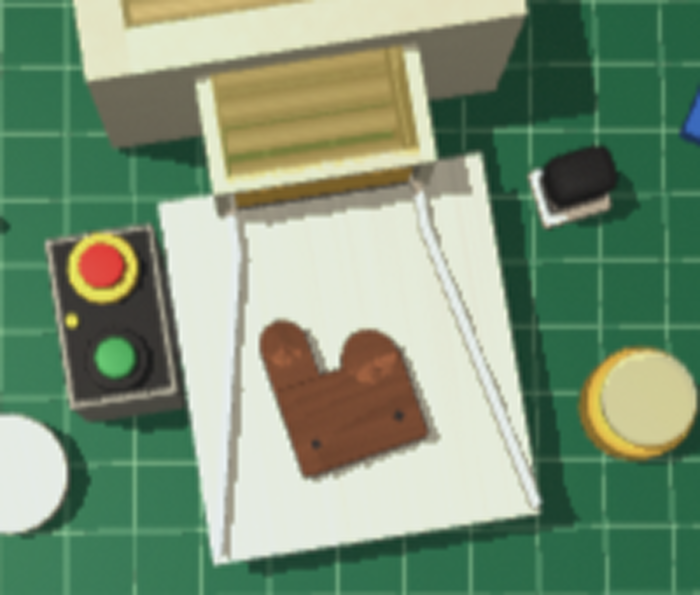

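```bash
cat > h.py <<'E'
from bench import *
import cv2,numpy as np
def ray(n,px,z,c=None):
    c=c or camera_model(n); K,R,t=(np.array(c[k],float) for k in "KRt")
    o=-R.T@t; d=R.T@np.linalg.inv(K)@np.array([px[0],px[1],1.]); return o+d*(z-o[2])/d[2]
def proj(n,X):
    c=camera_model(n); K,R,t=(np.array(c[k],float) for k in "KRt"); p=K@(R@np.array(X,float)+t); return p[:2]/p[2]
def crop(p): return (p[0]/3.5+230-.35,p[1]/3.5+110-.35)
def rect(mask):
    cs,_=cv2.findContours(mask,cv2.RETR_EXTERNAL,cv2.CHAIN_APPROX_NONE); return max(cs,key=cv2.contourArea)
def hook(f,roi,z=.107):
    r=np.zeros(f.shape[:2],np.uint8); x0,y0,x1,y1=roi
    g=f.astype(int); m=((g[...,0]-g[...,2]>18)&(g[...,0]<165)&(g[...,1]<100)).astype(np.uint8)
    r[y0:y1,x0:x1]=m[y0:y1,x0:x1]; c=rect(r)[:,0]; return c,np.array([ray("top",p,z)[:2] for p in c],np.float32)
E
python3 - <<'E'
from h import *
C={k:ray("top",crop(p),.085) for k,p in dict(nl=(215,563),nr=(540,510),fl=(160,203),fr=(482,153)).items()}
for k,v in C.items(): print(k,v.round(4))
mid=(C['nl']+C['nr'])/2; fm=(C['fl']+C['fr'])/2
d1=C['nl']-C['nr']; yaw=np.arctan2(-d1[0],d1[1]); print("end mid",mid,"w",np.linalg.norm(d1),"yaw ends",yaw,"yaw sides",[np.arctan2(*(C['f'+s]-C['n'+s])[1::-1]) for s in 'lr'], np.linalg.norm(C['fl']-C['nl']),np.linalg.norm(C['fr']-C['nr']))
f=grab_frame("top"); c,w=hook(f,(295,190,365,255))
r=cv2.minAreaRect(w); print("hook rect",r, c.min(0),c.max(0)); print(cv2.boxPoints(r).round(4))
print("green",ray("top",crop((115,358)),.122),"red",ray("top",crop((101,265)),.122))
E
```

```text
nl [0.423  0.0606 0.085 ]
nr [ 0.4577 -0.1656  0.085 ]
fl [0.6759 0.0976 0.085 ]
fr [ 0.7098 -0.1294  0.085 ]
end mid [ 0.44032453 -0.05251272  0.085     ] w 0.2287801977715868 yaw ends 0.1520768230838342 yaw sides [np.float64(0.14533094661756762), np.float64(0.14254984096639492)] 0.2555906442713786 0.2547432241946141
hook rect ((0.5446083545684814, -0.0281967893242836), (0.10764322429895401, 0.09050972759723663), 18.503416061401367) [305 202] [351 245]
[[ 0.4792 -0.0024]
 [ 0.5079 -0.0882]
 [ 0.61   -0.054 ]
 [ 0.5813  0.0318]]
green [0.5616368  0.12578655 0.122     ] red [0.62527514 0.13512346 0.122     ]
```

The crop confirms the walnut hook on the tray, curl end towards the flap and turned about 10° left of the lane. Next I'll check the lintel position and work out the first move.

```bash
cat >> h.py <<'E'
YAW=.147; TE=np.array([.4403,-.0525]); A=np.array([np.cos(YAW),np.sin(YAW)]); B=np.array([-A[1],A[0]]); M=TE+.24*A
def lane(p): d=np.array(p)[:2]-M; return np.array([d@A,d@B])
def unlane(x,y): return M+x*A+y*B
from scipy.spatial.transform import Rotation as Ro
def togo(x,y,z,yaw=None):
    s=read_state(); R=Ro.from_euler('xyz',s['tool_rot']).as_matrix(); d=np.array([x,y,z])-s['position']
    print("off",(R.T@d/.5).round(4)); 
    if yaw is not None:
        e=(s['tool_rot'][2]-yaw+np.pi/2)%np.pi-np.pi/2; print("turn",round(e/.5,3))
E
python3 - <<'E'
from h import *
print("M",M)
for p in [(212,200),(220,190),(328,178),(435,160)]: print(p,"lintel",lane(ray("top",crop(p),.155)).round(4))
print("bits: flap bottom",lane(ray("top",crop((325,200)),.088)), "hook",lane((.5446,-.0282)))
print("green lane",lane((.5616,.1258)))
for n,z in (("tray_end",0),):
    print(proj("scene",[*unlane(0,.063),.085]),proj("scene",[*unlane(0,.063),.155]))
x,y=unlane(-.235,.006); print(x,y); togo(x,y,.2,YAW)
E
```

```text
M [ 0.67771159 -0.01734692]
(212, 200) lintel [-0.0046  0.077 ]
(220, 190) lintel [0.0013 0.0707]
(328, 178) lintel [-0.0018 -0.0012]
(435, 160) lintel [-0.0008 -0.0732]
bits: flap bottom [-0.00138762 -0.00074542] hook [-0.13326563  0.00876098]
green lane [-0.09389242  0.15861007]
[357.71813012 296.73367185] [360.02009399 270.64037514]
0.4443672478036633 -0.04583235459074229
off [-0.8352  0.1005 -0.8826]
turn 0.225
```

```bash
python3 -m creep '{"offset":[[-0.09,0,-0.09],[-0.17,0,-0.18],[-0.26,0,-0.27],[-0.34,0,-0.36],[-0.42,0,-0.44]],"turn":[0,0,0,0,0],"jaw":[0.2,0.2,0.2,0.2,0.2]}'; python3 -c "
from h import *
x,y=unlane(-.235,.006); togo(x,y,.2,YAW)"
```

```text
t: 0.78
position: [0.3011, -0.3114, 0.2502]
tool_rot: [-1.571, 0.0, -2.882]
contact_force: [1.0, -0.7, 0.6]
width: 0.0511
off [-0.4132  0.1003 -0.4398]
turn 0.225
```

```bash
python3 -m creep '{"offset":[[-0.09,0,-0.09],[-0.18,0,-0.18],[-0.26,0,-0.27],[-0.34,0,-0.36],[-0.41,0,-0.44]],"turn":[0,0,0.1,0.2,0.225],"jaw":[0.2,0.2,0.2,0.2,0.2]}'; python3 -m creep '{"offset":[[0,0,0]],"turn":[0],"jaw":[0.2]}'; python3 - <<'E'
from h import *
s=read_state(); print(s['position'],s['tool_rot'],s['width'],lane(s['position']))
x,y=unlane(-.235,.006); togo(x,y,.112,YAW)
c=camera_model("wrist"); f=grab_frame("wrist"); cv2.imwrite("pics/w1.png",f[:,:,::-1])
cv2.imwrite("pics/t1.png",grab_frame("top")[:,:,::-1])
E
```

```text
t: 1.4
position: [0.4427, -0.0459, 0.2503]
tool_rot: [-1.571, 0.0, -2.995]
contact_force: [1.2, -0.5, -0.1]
width: 0.0509
t: 1.52
position: [0.4428, -0.0449, 0.2501]
tool_rot: [-1.571, -0.0, -2.989]
contact_force: [0.2, -0.5, -0.1]
width: 0.0513
[ 0.44281344 -0.04487257  0.25007199] [-1.57138054e+00 -1.63897214e-04 -2.98873333e+00] 0.05129543216875452 [-0.23639646  0.00717702]
off [-0.0028  0.2761  0.0025]
turn 0.012
```

View pics/w1.png

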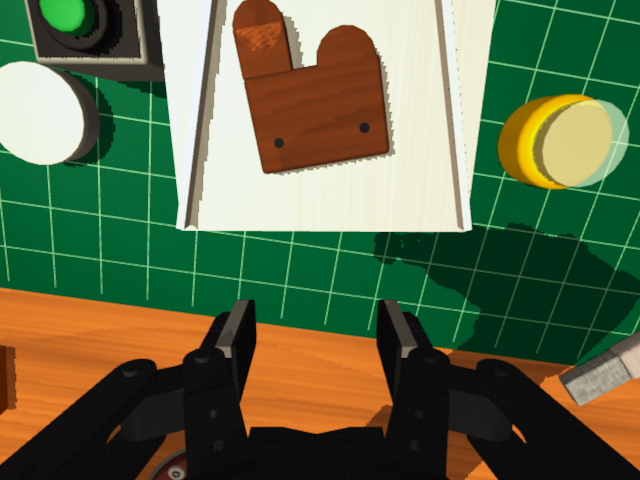

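View pics/t1.png

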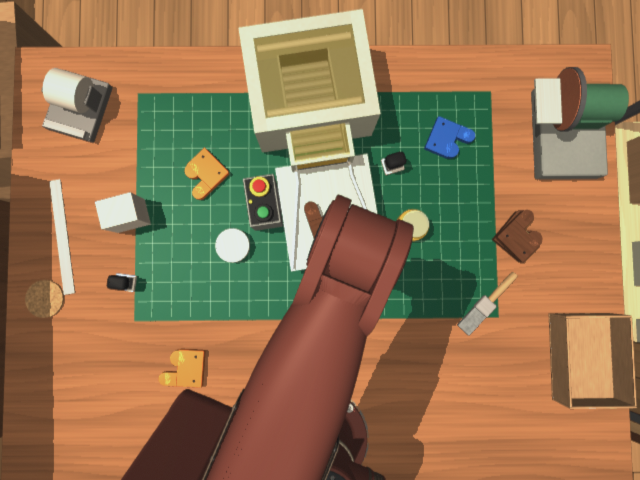

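The wrist view shows the hook at (320,110), back edge towards the fingers, and the half-open fingertips at (243,302) and (388,302), centred on it. The arm covers the hook in the top view, so I'll check fingertip depth with the wrist model.

```bash
python3 - <<'E'
from h import *
s=read_state();p=s['position'];w=s['width']/2
for a in (.006,.012,.019,.026):
  for dx in (.011,-.011):
    print(a,dx,[proj("wrist",[*(p[:2]+dx*A+sg*w*B),p[2]-a]).round(0) for sg in(1,-1)])
c=camera_model("wrist"); print((-np.array(c['R']).T@c['t']-p).round(3))
for n,px in dict(bl=(265,173),br=(388,152),tl=(180,230),tr=(470,232)).items(): print(n,lane(ray("wrist",px,.107 if n[0]=='b' else .085)).round(4))
E
```

```text
0.006 0.011 [array([248., 307.]), array([380., 307.])]
0.006 -0.011 [array([251., 356.]), array([377., 356.])]
0.012 0.011 [array([251., 300.]), array([378., 300.])]
0.012 -0.011 [array([253., 347.]), array([375., 348.])]
0.019 0.011 [array([254., 293.]), array([375., 293.])]
0.019 -0.011 [array([256., 338.]), array([373., 338.])]
0.026 0.011 [array([256., 286.]), array([373., 286.])]
0.026 -0.011 [array([258., 330.]), array([370., 330.])]
[0.077 0.011 0.123]
bl [-0.1914  0.0402]
br [-0.1767 -0.0466]
tl [-0.2399  0.1138]
tr [-0.241  -0.1212]
```

Tips stand about 12 mm ahead of the TCP when half open, and 19 mm when shut. I'll close them partly for reach, descend behind the hook and stay high enough to clear the lintel.

```bash
python3 -m creep '{"offset":[[0,0.1,0],[0,0.2,0.004],[0,0.26,0.004],[0,0.286,0.004],[0,0.286,0.004]],"turn":[0.0,0.01,0.01,0.01,0.01],"jaw":[-0.4,-0.4,-0.4,-0.4,-0.4]}'; python3 - <<'E'
from h import *
s=read_state(); print(s['position'],s['tool_rot'],s['width'],lane(s['position']),s['contact_force'])
f=grab_frame("wrist"); cv2.imwrite("pics/w2.png",f[:,:,::-1])
E
```

```text
t: 2.25
position: [0.4421, -0.0508, 0.1073]
tool_rot: [-1.571, -0.001, -3.001]
contact_force: [0.3, 0.5, -0.1]
width: 0.0258
[ 0.44212748 -0.05075908  0.10725087] [-1.57095251e+00 -5.67990975e-04 -3.00073641e+00] 0.025839848353483193 [-0.23793724  0.00145447] [ 0.27719227  0.46161946 -0.14028582]
```

View pics/w2.png

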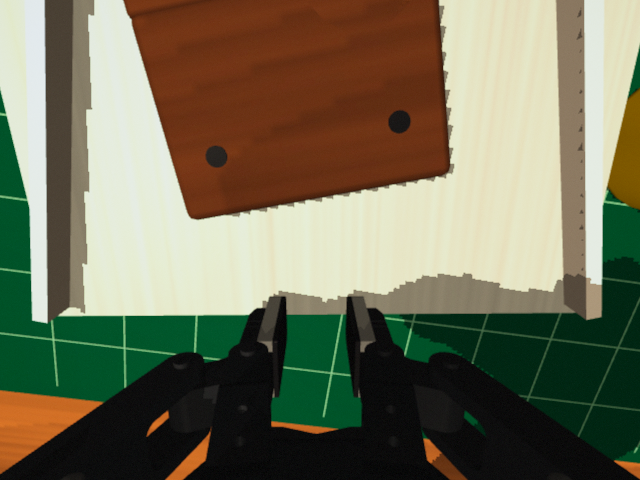

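The wrist view shows the hook's back edge from (192,217) to (450,172), with the fingertips at (270,298) and (360,298) behind it. The edge midpoint sits above the finger centre. I'll shift slightly left towards the balance point and push.

```bash
python3 -m creep '{"offset":[[-0.03,0,-0.009],[-0.06,0,-0.009],[-0.09,0,-0.009],[-0.12,0,-0.009],[-0.15,0,-0.009]],"turn":[0,0,0,0,0],"jaw":[-0.4,-0.4,-0.4,-0.4,-0.4]}'; python3 - <<'E'
from h import *
s=read_state(); print(s['width'],lane(s['position']),s['position'][2],s['contact_force'])
f=grab_frame("wrist"); cv2.imwrite("pics/w3.png",f[:,:,::-1])
E
```

```text
t: 2.92
position: [0.5175, -0.0354, 0.1091]
tool_rot: [-1.57, 0.002, -2.999]
contact_force: [-0.9, 0.1, 0.7]
width: 0.0256
0.025566015156497052 [-0.16107787  0.0056072 ] 0.10914825063713536 [-0.87910269  0.0767522   0.71824846]
```

View pics/w3.png

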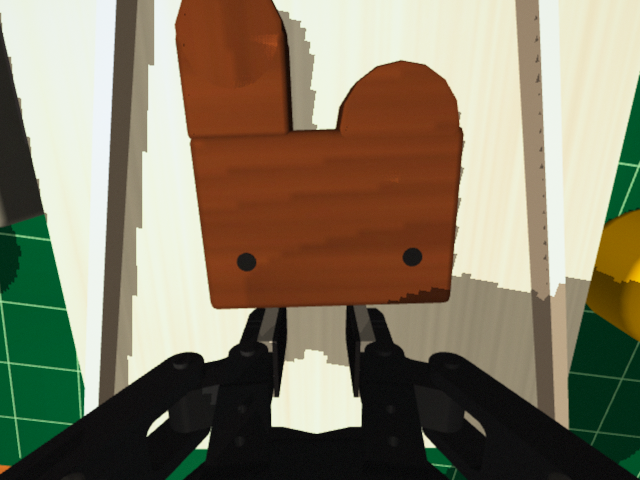

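The hook is now square to the lane, with its back edge at rows 300–307 against both fingertips, and it is centred between the strips. I'll keep pushing.

```bash
python3 -m creep '{"offset":[[-0.03,0.001,0],[-0.065,0.002,0],[-0.1,0.003,0],[-0.135,0.003,0],[-0.17,0.003,0]],"turn":[0,0,0,0,0],"jaw":[-0.4,-0.4,-0.4,-0.4,-0.4]}'; python3 - <<'E'
from h import *
s=read_state(); print(s['width'],lane(s['position']),s['position'][2],s['contact_force'])
f=grab_frame("wrist"); cv2.imwrite("pics/w4.png",f[:,:,::-1])
f=grab_frame("scene"); cv2.imwrite("pics/s4.png",f[:,:,::-1])
s=read_state(); print(s['width'],lane(s['position']),s['position'][2],s['contact_force'])
E
```

```text
t: 3.6
position: [0.6012, -0.0233, 0.1073]
tool_rot: [-1.57, 0.001, -2.999]
contact_force: [-1.5, -0.8, 0.9]
width: 0.0256
0.025567478950926564 [-0.07657587  0.00531796] 0.10729643381545112 [-1.49298434 -0.76227595  0.85090513]
0.025561119016383894 [-0.07603356  0.0052808 ] 0.10713386526636043 [ 0.81702531 -0.39606148 -0.09891868]
```

View pics/w4.png

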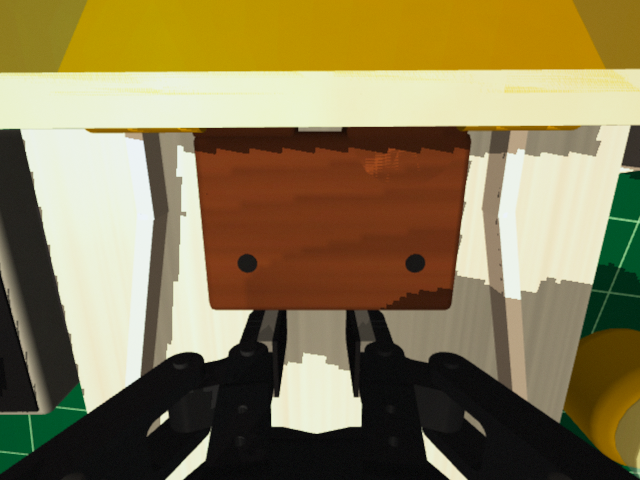

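View pics/s4.png

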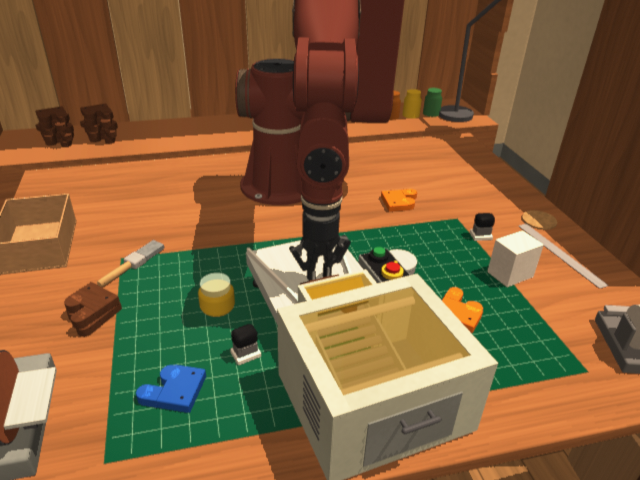

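The hook's curl end is under the lintel with the flap pushed up above it (yellow bits at row 128). The hook is still centred, at columns 195–470. Final push to just short of the lintel face.

```bash
python3 -m creep '{"offset":[[-0.028,0,0],[-0.058,0,0],[-0.088,0,0],[-0.11,0,0],[-0.11,0,0]],"turn":[0,0,0,0,0],"jaw":[-0.4,-0.4,-0.4,-0.4,-0.4]}'; python3 - <<'E'
from h import *
s=read_state(); print(s['width'],lane(s['position']),s['position'][2],s['contact_force'])
f=grab_frame("wrist"); cv2.imwrite("pics/w5.png",f[:,:,::-1])
f=grab_frame("scene"); cv2.imwrite("pics/s5.png",cv2.resize(f[260:440,240:500,::-1],None,fx=3,fy=3))
E
```

```text
t: 4.32
position: [0.6548, -0.0154, 0.1066]
tool_rot: [-1.57, 0.001, -2.999]
contact_force: [-0.1, 0.0, 0.1]
width: 0.0253
0.02527202198440905 [-0.02240096  0.00529119] 0.10655227192519852 [-0.08559349  0.00461371  0.11047733]
```

View pics/w5.png

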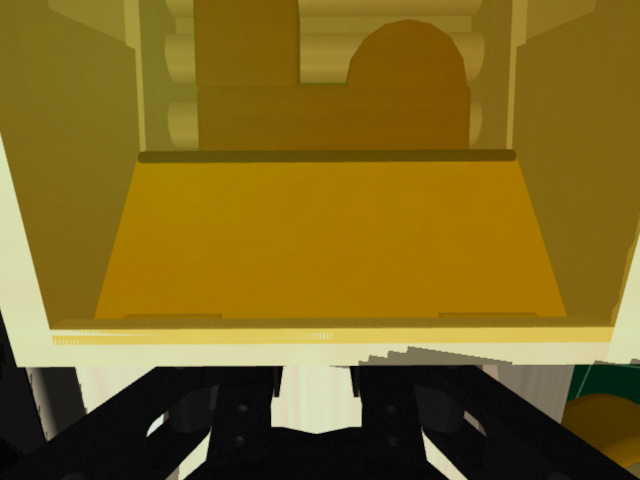

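View pics/s5.png

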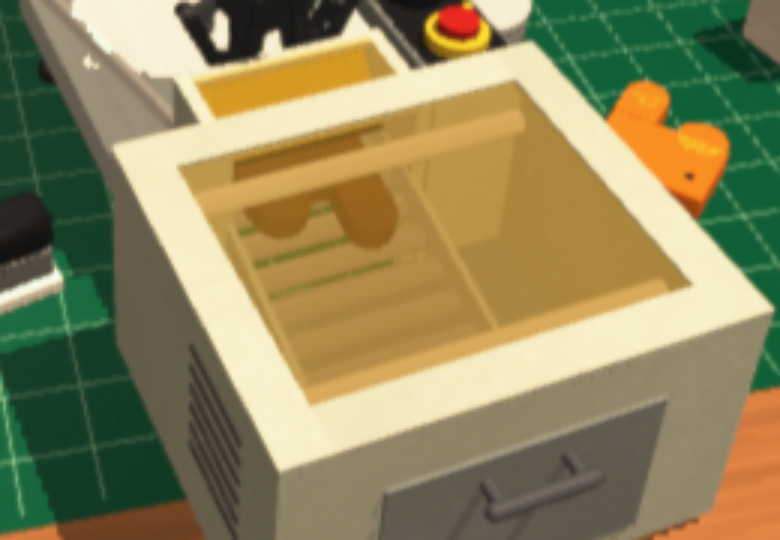

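```bash
python3 - <<'E'
from h import *
f=grab_frame("wrist"); cv2.imwrite("pics/w6.png",f[:,:,::-1]); print(read_state()['t'],read_state()['contact_force'])
E
```

```text
4.475 [-0.13647015 -0.90073428  0.33466359]
```

View pics/w6.png

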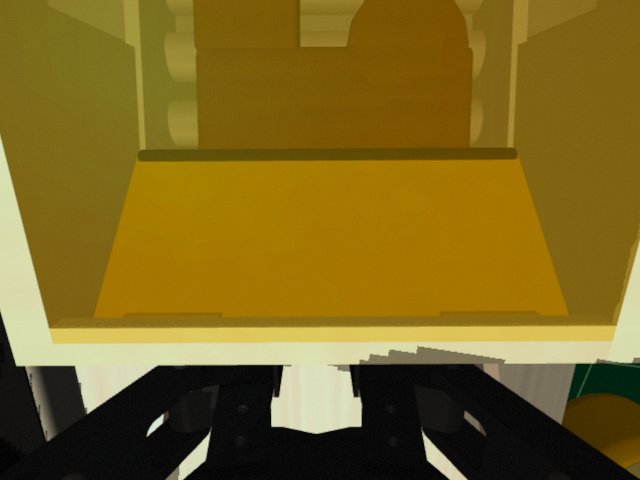

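Through the amber roof, the hook's shoulder moved from row 85 to row 47 between frames, so it is running on by itself. Drawing back.

```bash
python3 -m creep '{"offset":[[0.02,0,0],[0.06,0,0],[0.12,0,0],[0.18,0,0],[0.2,0,0]],"turn":[0,0,0,0,0],"jaw":[-0.4,-0.4,-0.4,-0.4,-0.4]}'; python3 - <<'E'
from h import *
s=read_state(); print(lane(s['position']),s['position'][2],s['contact_force'])
f=grab_frame("wrist"); cv2.imwrite("pics/w7.png",f[:,:,::-1])
f=grab_frame("scene"); cv2.imwrite("pics/s7.png",cv2.resize(f[260:440,240:500,::-1],None,fx=3,fy=3))
E
```

```text
t: 5.1
position: [0.554, -0.0293, 0.1058]
tool_rot: [-1.571, -0.0, -3.0]
contact_force: [-0.8, -0.1, 0.0]
width: 0.0258
[-0.12417808  0.00626252] 0.1057853253923484 [-0.75673382 -0.06904252  0.02226824]
```

View pics/w7.png

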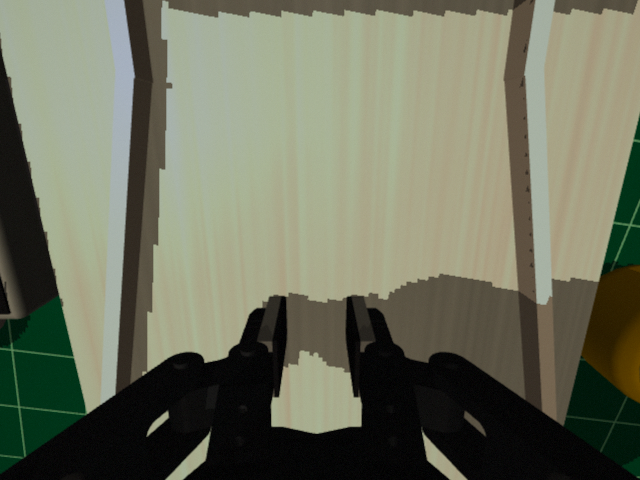

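View pics/s7.png

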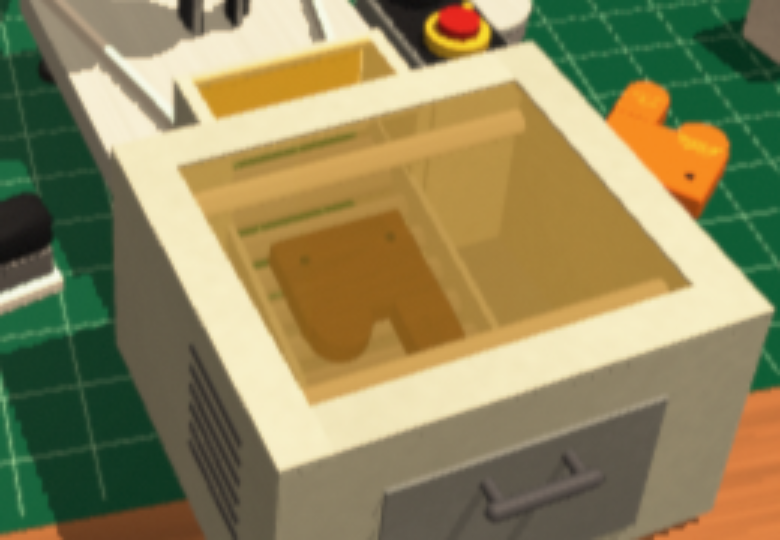

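The hook has reached the low end in one piece, flat against the stop (crop px ~370,285). I'll rise and move above the green button with the jaws shut.

```bash
python3 -m creep '{"offset":[[0,-0.1,0],[-0.02,-0.19,-0.05],[-0.04,-0.19,-0.16],[-0.06,-0.19,-0.26],[-0.06,-0.19,-0.305]],"turn":[0,0,0,0,0],"jaw":[-1,-1,-1,-1,-1]}'; python3 -m creep '{"offset":[[0,0,0],[0,0,0]],"turn":[0,0],"jaw":[-1,-1]}';python3 - <<'E'
from h import *
s=read_state(); print(lane(s['position']),s['position'][2],s['contact_force'],s['width'])
f=grab_frame("wrist"); cv2.imwrite("pics/w8.png",f[:,:,::-1])
g=f.astype(int); m=((g[...,1]>g[...,0]*2.0)&(g[...,1]>110)).astype(np.uint8); cv2.imwrite("pics/m8.png",m*255)
n,l,st,c=cv2.connectedComponentsWithStats(m)
for i in range(1,n):
    if st[i,4]>200: print(st[i],c[i],ray("wrist",c[i],.122))
f=grab_frame("scene"); cv2.imwrite("pics/s8.png",f[:,:,::-1])
E
```

```text
t: 5.82
position: [0.5644, 0.1287, 0.2009]
tool_rot: [-1.571, 0.001, -2.997]
contact_force: [0.8, -0.7, 0.3]
width: -0.0002
t: 6.08
position: [0.5643, 0.1255, 0.2007]
tool_rot: [-1.57, 0.0, -2.999]
contact_force: [-0.0, 0.4, 0.3]
width: 0.0002
[-0.09130691  0.15793889] 0.20071711478573295 [-0.03489988  0.40867603  0.28873819] 0.0002467003827728857
[181   0  34  30 674] [201.07121662  11.49703264] [0.68544761 0.19729952 0.122     ]
[ 216    0   65   40 2227] [248.88325101  17.15356982] [0.68631825 0.17446762 0.122     ]
[ 280    0   55   48 1728] [302.02025463  22.37384259] [0.68774362 0.14892899 0.122     ]
[  25   16   60   63 1506] [56.19057105 56.90504648] [0.65562731 0.26720028 0.122     ]
[ 212   33   65   71 3716] [243.53471475  68.88832078] [0.663348   0.17513468 0.122     ]
[ 274   43   59   57 2460] [299.0601626   72.74796748] [0.66552407 0.14750243 0.122     ]
[ 86  58  25  23 356] [95.87640449 69.07865169] [0.65283413 0.24800015 0.122     ]
[  25   73   63   70 2897] [ 58.44666897 108.37141871] [0.63142105 0.26771038 0.122     ]
[185  73  26  25 309] [201.80582524  87.8090
[... 220 characters left out ...]

[ 89 126  59  26 801] [120.68539326 140.18726592] [0.62000616 0.23633879 0.122     ]
[ 36 138  53  40 694] [ 71.10806916 152.69020173] [0.60978957 0.2625421  0.122     ]
[  90  146   57   63 2344] [121.44368601 171.75853242] [0.6034336  0.23621253 0.122     ]
[ 149  155   57   62 3028] [176.71499339 185.11426684] [0.60040891 0.20646127 0.122     ]
[ 206  163   47   61 2414] [228.75559238 193.23612262] [0.59996982 0.17801761 0.122     ]
[151 212  52  26 583] [183.567753   223.30531732] [0.57932552 0.20202511 0.122     ]
[204 219  50  27 763] [229.26867628 230.1061599 ] [0.57899314 0.17624227 0.122     ]
[ 291  244   45   42 1421] [312.4278677  263.93103448] [0.56538085 0.1267222  0.122     ]
```

View pics/w8.png

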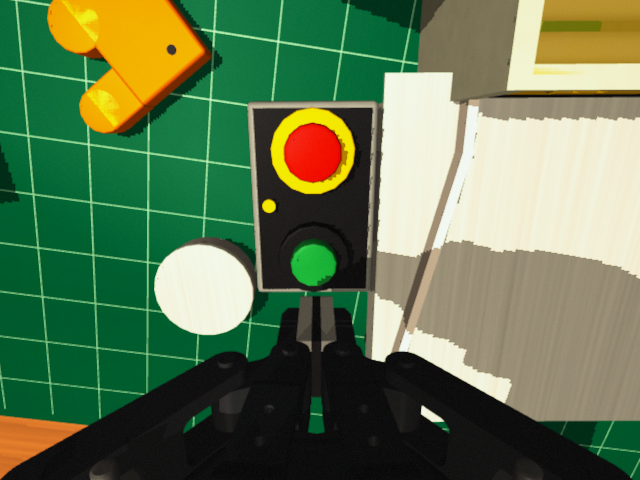

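View pics/s8.png

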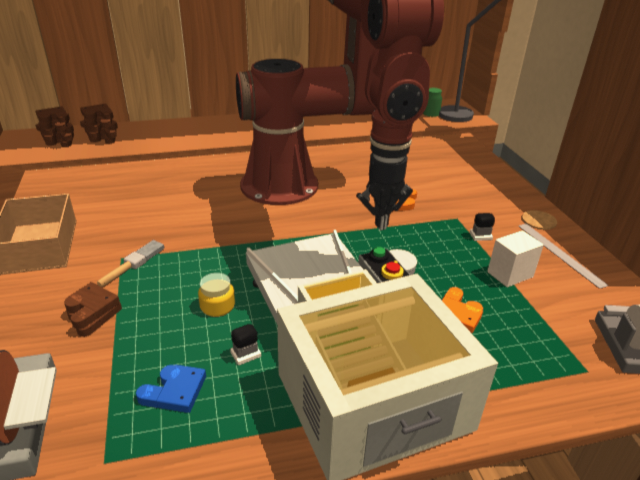

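The wrist view shows the green button at (312,264), right under the tool once descended, with the red one clear at (313,153). In the scene view the hook looks different at the low end, so I'll check it and the flap before pressing.

```bash
python3 - <<'E'
from h import *
f=grab_frame("scene"); a=cv2.resize(f[265:415,270:470,::-1],None,fx=3,fy=3,interpolation=cv2.INTER_CUBIC)
cv2.imwrite("pics/s9.png",a)
f=grab_frame("top"); cv2.imwrite("pics/t9.png",cv2.resize(f[10:200,230:400,::-1],None,fx=3,fy=3,interpolation=cv2.INTER_CUBIC))
E
```

```text
(no output)
```

View pics/s9.png

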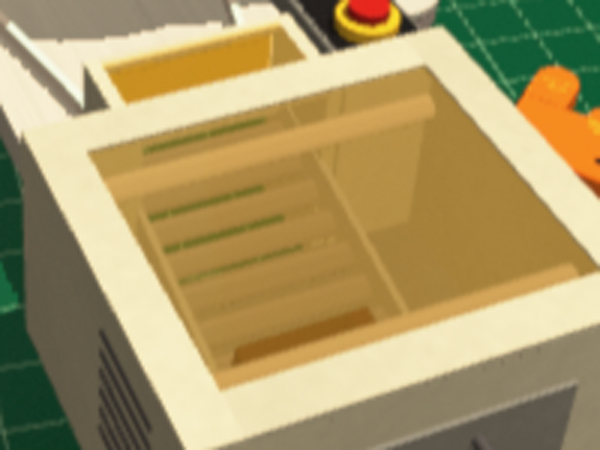

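View pics/t9.png

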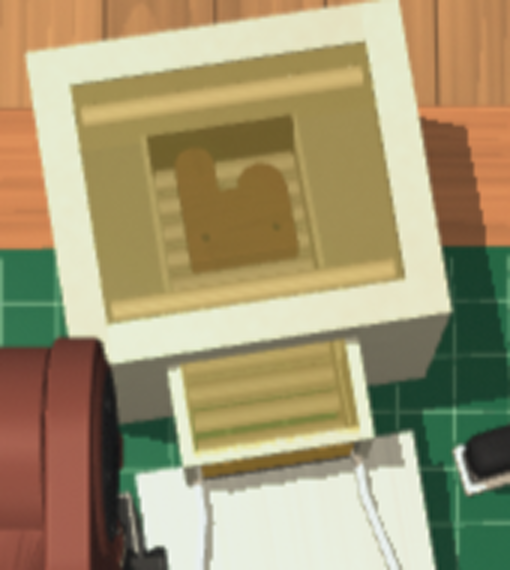

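```bash
python3 - <<'E'
from h import *
for p in [(245,262),(195,150)]:
    print(lane(ray("top",(p[0]/3+230,p[1]/3+10),.06)))
print(lane(ray("top",(278/3+230,465/3+10),.09)),lane(ray("top",(278/3+230,480/3+10),.085)))
togo(.5635,.1262,.145)
E
```

```text
[ 0.18513548 -0.00317884]
[0.28769389 0.02366297]
[ 0.00250859 -0.00171518] [-8.67992223e-03 -5.20059016e-05]
off [ 0.0007  0.1115 -0.0024]
```

Hook centre is about 237 mm inside the mouth, on the lane, and the flap's lower edge is back at x≈0, so it is shut. Pressing green.

```bash
python3 -m creep '{"offset":[[0,0.06,-0.002],[0,0.1,-0.002],[0,0.113,-0.002],[0,0.119,-0.002],[0,0.123,-0.002]],"turn":[0,0,0,0,0],"jaw":[-1,-1,-1,-1,-1]}'; python3 -m creep '{"offset":[[0,0.002,0],[0,0.004,0]],"turn":[0,0],"jaw":[-1,-1]}'; python3 -m creep '{"offset":[[0,0.002,0],[0,0.003,0]],"turn":[0,0],"jaw":[-1,-1]}'
```

```text
t: 6.9
position: [0.564, 0.1269, 0.14]
tool_rot: [-1.57, 0.001, -2.999]
contact_force: [-1.5, -0.0, 2.7]
width: -0.0002
t: 7.15
position: [0.564, 0.1269, 0.1379]
tool_rot: [-1.57, 0.001, -2.999]
contact_force: [-0.3, -0.8, 3.6]
width: 0.0004
t: 7.4
position: [0.564, 0.1269, 0.1361]
tool_rot: [-1.57, 0.001, -2.999]
contact_force: [-0.9, -1.4, 3.1]
width: -0.0004
```

```bash
python3 -m creep '{"offset":[[0,0.001,0],[0,0.003,0],[0,0.003,0]],"turn":[0,0,0],"jaw":[-1,-1,-1]}';python3 -m creep '{"offset":[[0,0.002,0],[0,0.003,0],[0,0.003,0]],"turn":[0,0,0],"jaw":[-1,-1,-1]}'
```

```text
t: 7.78
position: [0.564, 0.1269, 0.135]
tool_rot: [-1.57, 0.001, -2.999]
contact_force: [-1.1, -1.1, 9.2]
width: 0.0005
t: 8.15
position: [0.5641, 0.1269, 0.1348]
tool_rot: [-1.57, 0.002, -2.999]
contact_force: [-5.3, -2.4, 18.1]
width: -0.0002
```

It has bottomed out: z stuck at 0.135 while force rose to 18 N, well past the 5 N full-press force. Releasing.

```bash
python3 -m creep '{"offset":[[0,-0.02,0],[0,-0.08,0],[0,-0.18,0],[0,-0.25,0],[0.05,-0.25,0.05]],"turn":[0,0,0,0,0],"jaw":[-1,-1,-1,-1,-1]}';python3 -m creep '{"offset":[[0.08,0,0.1],[0.16,0,0.2],[0.16,0,0.2],[0.16,0,0.2]],"turn":[0,0,0,0],"jaw":[-1,-1,-1,-1]}'; python3 - <<'E'
from h import *
print(read_state()['contact_force'],read_state()['t'])
f=grab_frame("scene"); cv2.imwrite("pics/s10.png",f[:,:,::-1])
f=grab_frame("top"); cv2.imwrite("pics/t10.png",cv2.resize(f[10:260,180:450,::-1],None,fx=2.3,fy=2.3,interpolation=cv2.INTER_CUBIC))
E
```

```text
t: 8.78
position: [0.5438, 0.0993, 0.2604]
tool_rot: [-1.571, 0.004, -2.997]
contact_force: [-0.7, 0.3, -0.7]
width: -0.0001
t: 9.28
position: [0.4774, -0.0116, 0.2576]
tool_rot: [-1.571, 0.0, -3.0]
contact_force: [0.0, 0.8, -0.5]
width: -0.0
[ 0.04927037  0.8169434  -0.46229836] 9.275
```

View pics/s10.png

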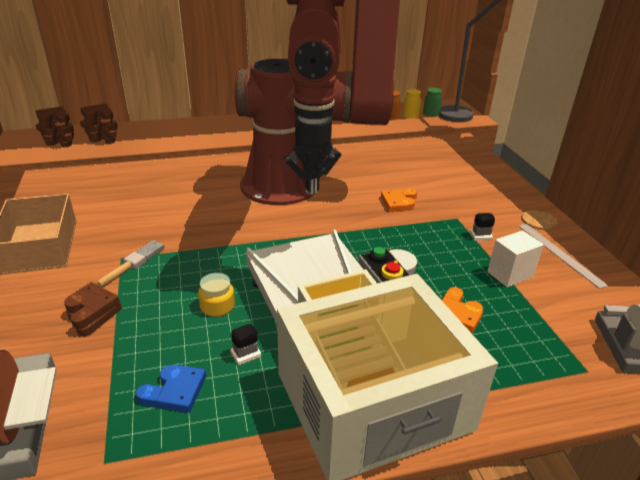

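View pics/t10.png

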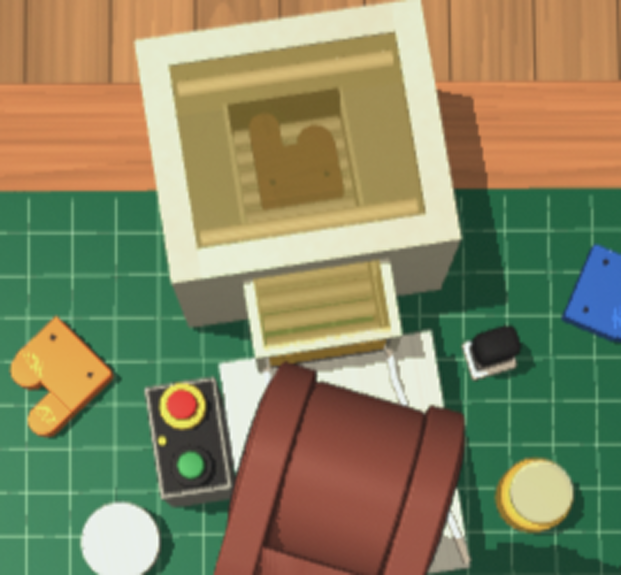

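The hook lies at the low end of the lane (crop 295,165), the flap hangs shut, the green button is up at (190,465), and the tin, jar and stamp are where they were. The robot touches nothing, so I'm handing in.

```bash
python3 -c "
from bench import ticket
print(ticket.job_done())"
```

```text
the job is handed in; nothing more can be done
None
```

The walnut hook is in the cabinet, the green start button has been pressed and released, and I handed the job in at about 9.4 s. The hand-in reports no verdict, so whether it passed isn't confirmed.

- **Hook:** I pushed it along the tray with two part-open fingertips, which also turned it square to the lane. It went in through the flap and ran down the rollers by itself. It now lies about 237 mm inside the mouth on the lane, measured in the top view.
- **Flap:** After I drew back it hung with its lower edge at the mouth plane, so I judged it shut before pressing. I judged this from the camera pictures, since there is no reading of the flap's angle.
- **Green button:** I pressed it until it bottomed out. The tool stopped at z = 0.135 m and the force rose to 18 N, against the 5 N needed. The last picture shows it up again.
- **Everything else:** The red button was not touched, and nothing else on the bench looked moved. The robot was clear of everything at the end.

**Disagreements:** The wrist and top cameras differed by about 4 mm on the button position and by about 4–6 mm sideways on the hook, so I averaged them. Neither caused trouble. I had no direct reading of the hook's speed down the rollers, so I can't confirm it stayed below 0.7 m/s.

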